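Shim a bar level and punch-mark it

TASK

Level the aluminium bar on the welding fixture: build a neat, square stack of the steel spacer plates on the fixture's pad, as high as the screw rest at its other end, and lay the bar centred along the fixture across the two so that it lies level. Then stand the spring punch upright on the bar, centred over the stack, and press its plunger fully down to its stop to mark the bar. Finally put the punch back upright in its tray, leaving the bar lying level on its supports, the unused plates well clear of the pad and the other things on the bench where they are.

Things in the scene. Friction and masses are not known exactly. Their poses are not given: they have to be found in the camera images.
- fixture: levelling fixture fixed to the bench: grey painted base plate 300 x 70 x 10 mm; origin under its centre, x along its length (towards the shim pad), z up. The plain steel shim pad (66 mm along x, 46 mm along y, 8 mm high, top 18 mm above the bench) is centred at x = +95 mm, the screw rest at x = -95 mm
- pad_top (a point): centre of the top of the shim pad, 18 mm above the bench
- span_mid (a point): point midway between pad and screw rest, at the height of the pad's top; the bar's centre belongs over it
- rest_a: fixed screw rest of the lowest kind, round, 38 mm diameter, origin under its centre at bench height, flat top 60 mm above the bench, that is 42 mm above the pad's top. One of the three kinds stands in the fixture at x = -95 mm and counts, the other two are spares screwed to the bench at the left, clear of the fixture
- rest_b: fixed screw rest of the middle kind, round, 38 mm diameter, origin under its centre at bench height, flat top 66 mm above the bench, that is 48 mm above the pad's top. One of the three kinds stands in the fixture at x = -95 mm and counts, the other two are spares screwed to the bench at the left, clear of the fixture
- rest_c: fixed screw rest of the tallest kind, round, 38 mm diameter, origin under its centre at bench height, flat top 72 mm above the bench, that is 54 mm above the pad's top. One of the three kinds stands in the fixture at x = -95 mm and counts, the other two are spares screwed to the bench at the left, clear of the fixture
- plate1: loose steel spacer plate, 60 mm (its x) by 40 mm (its y) by 6 mm thick; origin under its centre, z up; lies flat on the bench (five to seven of the seven plates are there). It belongs on the pad with its 60 mm side along the fixture's length
- plate2: loose steel spacer plate, 60 mm (its x) by 40 mm (its y) by 6 mm thick; origin under its centre, z up; lies flat on the bench (five to seven of the seven plates are there). It belongs on the pad with its 60 mm side along the fixture's length
- plate3: loose steel spacer plate, 60 mm (its x) by 40 mm (its y) by 12 mm thick; origin under its centre, z up; lies flat on the bench (five to seven of the seven plates are there). It belongs on the pad with its 60 mm side along the fixture's length
- plate4: loose steel spacer plate, 60 mm (its x) by 40 mm (its y) by 12 mm thick; origin under its centre, z up; lies flat on the bench (five to seven of the seven plates are there). It belongs on the pad with its 60 mm side along the fixture's length
- plate5: loose steel spacer plate, 60 mm (its x) by 40 mm (its y) by 18 mm thick; origin under its centre, z up; lies flat on the bench (five to seven of the seven plates are there). It belongs on the pad with its 60 mm side along the fixture's length
- plate6: loose steel spacer plate, 60 mm (its x) by 40 mm (its y) by 18 mm thick; origin under its centre, z up; lies flat on the bench (five to seven of the seven plates are there). It belongs on the pad with its 60 mm side along the fixture's length
- plate7: loose steel spacer plate, 60 mm (its x) by 40 mm (its y) by 18 mm thick; origin under its centre, z up; lies flat on the bench (five to seven of the seven plates are there). It belongs on the pad with its 60 mm side along the fixture's length
- bar: loose flat aluminium bar 260 mm (x) by 50 mm (y) by 12 mm, about 0.42 kg; origin at the centre of its underside; lies flat on the bench
- punch: spring punch, about 0.35 kg, standing upright in the tray: dark foot 46 mm diameter, 8 mm high; ribbed aluminium body 34 mm diameter from 8 to 44 mm above the underside (grip it here); above it the black plunger head, 30 mm diameter, from 56 to 66 mm. Origin at the centre of the underside, z up
- plunger (a joint): travel of the punch's plunger: 0 up, grows as the head is pressed down, to the stop at 0.010 m; it springs back. Takes about 4 N to start and 10 N at the stop
- plunger_top (a point): centre of the top of the plunger head, 66 mm above the punch's underside when up
- tray: loose grey plastic tray 110 x 110 mm, 18 mm high, walls and floor 4 mm; origin under its centre; home of the punch
- offcut: bystander: open square aluminium tube offcut 70 x 40 x 40 mm, lying on the bench; origin under its centre
- jar: bystander: closed jar, 56 mm diameter, 70 mm high; origin under its centre
- driver: bystander: screwdriver lying between bar and fixture, nearer the robot; origin at its middle
- angle: bystander: aluminium angle 120 x 40 x 40 mm
There are look-alikes about, which are no part of the job. Leave any orange look-alike of the plate5 alone.

How it is judged:
By the outcome, as a careful person would: the job done as asked, in the order asked, and still so for the second after the job is handed in, with the robot touching nothing.
Of plate1, plate2, plate3, plate4, plate5, plate6, plate7 only 5 to 7 are there at a start; the rules pass over those that are not, and their reading is None.
At some moment in a run one of plate1, plate2, tray may be knocked a few centimetres aside while the robot is not near it.
It also fails if it takes over 210 s, if anything falls off the work surface, if the arm or the gripper's body presses on something with over 40 N, if the wrist force passes 120 N, or if a joint passes its speed limit or range.

ROBOT

A 6-joint arm with a two-finger parallel gripper is mounted at the origin on the work surface. World frame = base frame: x ahead of the robot, y to its left, z up, the work surface at z = 0. Lengths are in m, angles in rad, forces in N, time in s.
With the tool pointing down it reaches from about 0.4 to 0.925 m from the base axis. Payload 3.4 kg.
Tool frame: the origin (TCP) lies midway between the tips of the shut fingers; the grasp point (between the pads) lies 19 mm behind it; x points along the fingers, y is the direction in which the jaws open and shut, and the axes are right-handed (so a half turn about x gives the same grasp; the last joint's range is limited). The gripper opens to 85 mm and grips with 20 to 120 N. Pads are 22 mm wide; open, the fingers measure 114 mm over their backs; the gripper's body (76 mm by 85 mm) begins 54 mm behind the grasp point. The pads swing forward as they close: fully open they stand 13 mm farther back than shut.
Start: joints at [1.246, 0.307, 1.506, -0, 1.328, -0.073], TCP at [0.143, 0.557, 0.231] pointing down, gripper open.
Joint ranges: [-3.12, 3.12], [-1.05, 2.28], [0.14, 2.33], [-1.42, 4.57], [0.1, 2.73], [-2.68, 2.68]. Speed limits (rad/s): [2.57, 2.57, 3.14, 3.14, 3.14, 3.14].

INTERFACE

Orientations are given as a 3x3 rotation matrix whose columns are the frame's x, y, z axes.
In Python, from rig import reach, move_l, move_j, let_go, grab, sleep, ik, read_camera, camera_params, PlanningError, sign_off, current_clock, current_joints, current_qvel, current_joint_efforts, current_eef_pos, current_ee_rot, current_ft_force, current_torque, current_finger_gap gives the robot as it stands. Calls block until the motion is done:
- reach(position, orientation): joint-space move of the TCP to a pose.
- move_l(position, vel=0.15, frame=None, max_force=None): straight line of the TCP; frame=None keeps the orientation; vel is the mean speed in m/s. With max_force (N) it stops when the force on the tool has changed by that much, and returns True; else False.
- move_j(angles): joint-space move.
- let_go() and grab(f_grip=None): open the fingers fully, or close them until they stop; f_grip is the grip in N (None keeps the last).
- sleep(seconds).
- ik(position, orientation): joint angles nearest the present ones, or None.
- read_camera(name): name is "side" or "top" or "wrist"; returns the picture (384x512x3 uint8, blue, green, red); there is no depth.
- camera_params(name): a dict with "fx", "fy", "cx", "cy" (pixels), "extrinsics" (4x4, takes a point from camera to world coordinates); the wrist camera has in their place "tool_from_camera" (4x4, takes a point from camera to tool coordinates, whose origin is the TCP and whose axes are the tool frame's). Camera axes: x right, y up, looking along -z (the intrinsics and any distortion apply to the point x, -y, -z); pixel columns grow to the right and rows downward; lengths in m; the calibration is good to about 2 mm. The wrist camera is an equidistant fisheye: a pixel r from the principal point sees the ray r / f radians off the axis. A picture is of the moment at which its call begins: read the wrist's pose just before it. camera_params takes no time and is no camera call.
A pose or a line that the arm cannot do raises PlanningError and nothing moves.
- sign_off(): hands the job in, once; it reports no verdict.
Readings, each from a call of its own:
- current_clock(): time.
- current_joints(): joint angles.
- current_qvel(): joint speeds.
- current_joint_efforts(): joint torques, N m.
- current_eef_pos(): TCP position.
- current_ee_rot(): TCP orientation.
- current_ft_force(): force on the tool from outside, world axes, zero at the start.
- current_torque(): the same for the moment, N m.
- current_finger_gap(): finger opening in m.
Only numpy, scipy, OpenCV 4.12 (cv2) and the standard library are available. Lean on these libraries where they do the work, as an engineer would, in place of code of your own. Each camera call takes 0.05 s, during which the arm holds its last target. There are 200 camera calls.

## Working session

There is one attempt and no reset: what is moved stays moved. The work goes in short steps, each a Python script; the robot and the scene stay as the last script left them, time stands still between calls to the robot, and variables do not carry over. Pictures are saved under pics/ and viewed, about 12 in all and at most 16, crops included, and the job is handed in when it is done.

```bash
ls; mkdir -p pics
python3 - <<'E'
from rig import *
import cv2,numpy as np
for n in("top","side"):
    cv2.imwrite(f"pics/{n}0.png",cv2.resize(read_camera(n),(800,600),interpolation=cv2.INTER_CUBIC))
    p=camera_params(n); print(n,{k:(np.round(v,4).tolist()) for k,v in p.items() if not isinstance(v,str)})
print(camera_params("wrist"),current_clock(),np.round(current_ee_rot(),3))
E
```

```text
pics
top {'fx': 455.0535, 'fy': 455.0535, 'cx': 255.587, 'cy': 192.7891, 'extrinsics': [[-0.0208, 0.9841, -0.1765, 0.2919], [-0.9998, -0.0215, -0.0025, -0.0484], [-0.0063, 0.1764, 0.9843, 1.6132], [0.0, 0.0, 0.0, 1.0]]}
side {'fx': 411.7787, 'fy': 411.7787, 'cx': 250.0293, 'cy': 190.5897, 'extrinsics': [[0.9375, 0.2401, -0.252, 0.2777], [-0.3476, 0.6807, -0.6448, -0.7725], [0.0167, 0.6921, 0.7216, 0.8871], [0.0, 0.0, 0.0, 1.0]]}
{'fx': 297.3186396354542, 'fy': 297.3186396354542, 'cx': 252.38878878929313, 'cy': 191.62097416654444, 'tool_from_camera': array([[ 3.63742429e-04,  2.66968836e-01, -9.63705094e-01,
        -1.42804581e-01],
       [ 9.99999712e-01,  5.44760661e-04,  5.28352965e-04,
        -1.11159017e-04],
       [ 6.66042400e-04, -9.63705009e-01, -2.66968561e-01,
        -6.78123747e-02],
       [ 0.00000000e+00,  0.00000000e+00,  0.00000000e+00,
         1.00000000e+00]])} 0.1 [[-0.001  0.249  0.968]
 [-0.002  0.968 -0.249]
 [-1.    -0.002 -0.   ]]
```

View pics/top0.png

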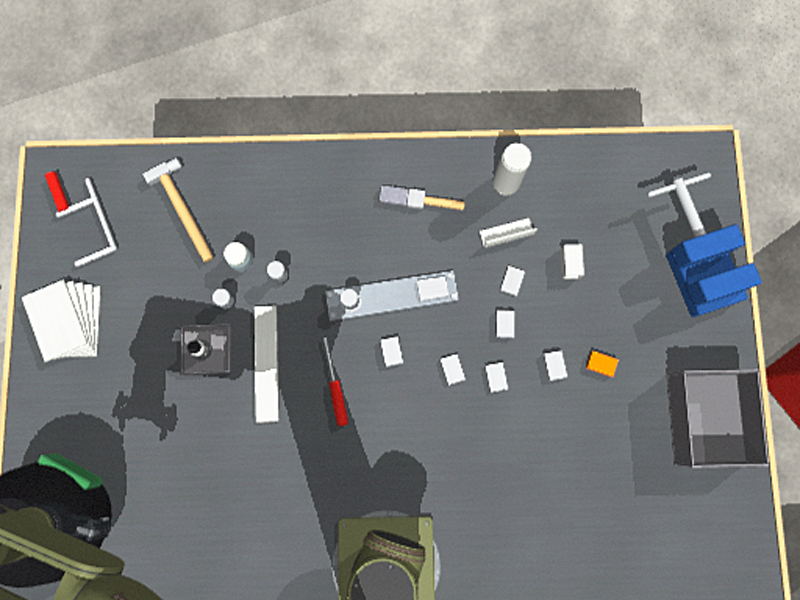

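View pics/side0.png

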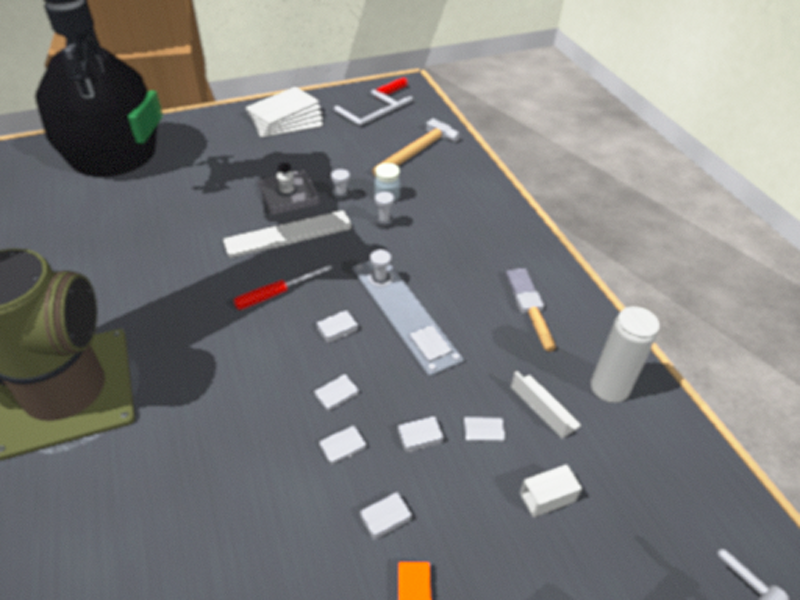

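The top view shows:
- Six bright plates at (391,351), (453,369), (497,377), (505,322), (512,280) and (555,365).
- Look-alikes: orange block (602,363), offcut tube (573,260), paper stack (60,320).
- Fixture pad at (433,289) and its rest at (349,298). Spare rests at (222,298) and (277,271), jar (237,255).
- Bar at (266,365), punch in tray at (197,348), driver at (335,385).

```bash
cat > h.py <<'E'
from rig import *
import cv2, numpy as np
def ray(name,px,pose=None):
    """pixel(s) in 512x384 -> origin, unit dirs (world)"""
    p=camera_params(name); px=np.atleast_2d(px).astype(float)
    u=(px[:,0]-p['cx'])/p['fx']; v=(px[:,1]-p['cy'])/p['fy']
    if name=='wrist':
        r=np.hypot(u,v); s=np.where(r<1e-9,1,np.sin(r)/np.maximum(r,1e-9))
        d=np.stack([u*s,-v*s,-np.cos(r)],1)
        T=np.eye(4); T[:3,3],T[:3,:3]=pose; T=T@p['tool_from_camera']
    else:
        d=np.stack([u,-v,-np.ones_like(u)],1); T=np.array(p['extrinsics'])
    d=d@T[:3,:3].T
    return T[:3,3],d/np.linalg.norm(d,axis=1)[:,None]
def onz(name,px,z,pose=None):
    o,d=ray(name,px,pose); return o+d*((z-o[2])/d[:,2])[:,None]
def proj(name,X,pose=None):
    p=camera_params(name); X=np.atleast_2d(X).astype(float)
    if name=='wrist':
        T=np.eye(4); T[:3,3],T[:3,:3]=pose; T=T@p['tool_from_camera']
    else: T=np.array(p['extrinsics'])
    c=(X-T[:3,3])@T[:3,:3]; x,y,z=c[:,0],-c[:,1],-c[:,2]
    if name=='wrist':
        r=np.hypot(x,y); th=np.arctan2(r,z); k=th/np.maximum(r,1e-9); u,v=x*k,y*k
    else: u,v=x/z,y/z
    return np.stack([u*p['fx']+p['cx'],v*p['fy']+p['cy']],1)
def pose(): return np.array(current_eef_pos()),np.array(current_ee_rot())
def down(yaw):
    """tool x down; jaw (tool y) direction at angle yaw in world xy"""
    x=np.array([0,0,-1.]); y=np.array([np.cos(yaw),np.sin(yaw),0]); return np.stack([x,y,np.cross(x,y)],1)
def snap(name):
    """wrist picture saved with its pose"""
    P=pose(); im=read_camera('wrist'); cv2.imwrite(f'pics/{name}.png',im); np.savez(f'pics/{name}.npz',p=P[0],R=P[1]); return im,P
def load(name):
    d=np.load(f'pics/{name}.npz'); return cv2.imread(f'pics/{name}.png'),(d['p'],d['R'])
def tri(obs):
    """obs: list of (name,px,pose) -> least-squares point"""
    A=np.zeros((3,3)); b=np.zeros(3)
    for n,px,P in obs:
        o,d=ray(n,px,P); M=np.eye(3)-np.outer(d[0],d[0]); A+=M; b+=M@o
    return np.linalg.solve(A,b)
E
python3 - <<'E'
from h import *
q={'p':(391,351),'p2':(453,369),'p3':(497,377),'p4':(505,322),'p5':(512,280),'p6':(555,365),'orange':(602,363),'pad':(433,289),'offcut':(573,260),'bar':(266,365),'tray':(204,350),'base':(385,570),'driver':(335,385),'angle':(508,233)}
for k,v in q.items(): print(k,onz('top',np.array(v)/1.5625,.012)[0].round(3))
print('rest',onz('top',np.array((349,298))/1.5625,.06)[0].round(3))
for yaw in(0,np.pi/2,-np.pi/2,np.pi): print(yaw,ik([.5,-.17,.3],down(yaw)),ik([.5,.2,.3],down(yaw)))
E
```

```text
p [ 0.465 -0.023  0.012]
p2 [ 0.422 -0.162  0.012]
p3 [ 0.402 -0.26   0.012]
p4 [ 0.526 -0.283  0.012]
p5 [ 0.623 -0.304  0.012]
p6 [ 0.426 -0.391  0.012]
orange [ 0.428 -0.497  0.012]
pad [ 0.606 -0.122  0.012]
offcut [ 0.667 -0.447  0.012]
bar [0.44  0.259 0.012]
tray [0.477 0.4   0.012]
base [-0.005 -0.001  0.012]
driver [0.391 0.104 0.012]
angle [ 0.735 -0.3    0.012]
rest [0.58  0.067 0.06 ]
0 [-4.07731410e-01  1.94167378e-01  1.48931069e+00 -4.44089210e-16
  1.45811459e+00 -4.07731410e-01] [ 3.02062519e-01  2.09449193e-01  1.46910354e+00 -4.44089210e-16
  1.46303992e+00  3.02062519e-01]
1.5707963267948966 [-4.07731410e-01  1.94167378e-01  1.48931069e+00 -4.44089210e-16
  1.45811459e+00 -1.97852774e+00] [ 3.02062519e-01  2.09449193e-01  1.46910354e+00 -4.44089210e-16
  1.46303992e+00 -1.26873381e+00]
-1.5707963267948966 [-4.07731410e-01  1.94167378e-01  1.48931069e+00 -4.44089210e-16
  1.45811459e+00  1.16306492e+00] [ 3.02062519e-01  2.09449193e-01  1.46910354e+00 -4.44089210e-16
  1.46303992e+00  1.87285885e+00]
3.141592653589793 None None
```

Run:
```python
from h import *
ims=[]
for i,y in enumerate((.36,.1,-.12,-.36)):
    reach([.5,y,.30],down(0)); im,P=snap(f'w{i}'); ims.append(im); print(current_clock())
a=np.vstack([np.hstack(ims[:2]),np.hstack(ims[2:])]); cv2.imwrite('pics/m.png',cv2.resize(a,(800,600),interpolation=cv2.INTER_AREA))
```

```text
1.675
2.7417
3.675
4.675
```

View pics/m.png

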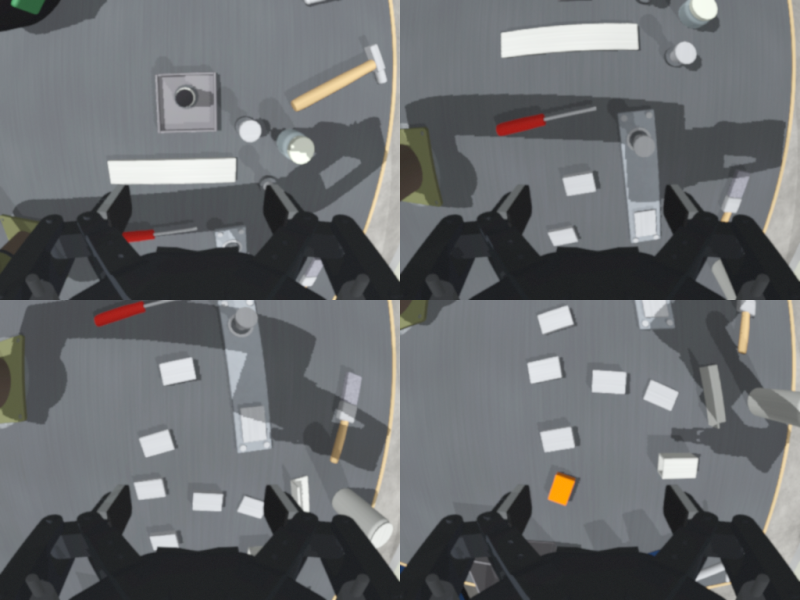

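Run:
```python
from h import *
pl={'p1':(.465,-.023),'p2':(.422,-.162),'p3':(.402,-.26),'p4':(.526,-.283),'p5':(.623,-.304),'p6':(.426,-.391)}
rows=[]
for v in (2,3):
    im,P=load(f'w{v}'); r=[]
    for k,c in pl.items():
        u=proj('wrist',[*c,.01],P)[0]; print(v,k,u.round(1))
        cr=cv2.getRectSubPix(im,(64,64),tuple(map(float,u))) ; r.append(cv2.resize(cr,(130,130),interpolation=cv2.INTER_CUBIC))
    rows.append(np.hstack(r))
im,P=load('w1');r=[]
for X in((*pl['p1'],.01),(*pl['p2'],.01),(.58,.067,.06),(.606,-.122,.018)):
    u=proj('wrist',X,P)[0]; print(1,u.round(1)); r.append(cv2.resize(cv2.getRectSubPix(im,(80,80),tuple(map(float,u))),(195,195),interpolation=cv2.INTER_CUBIC))
rows.append(np.hstack(r))
cv2.imwrite('pics/c.png',np.vstack(rows))
```

```text
2 p1 [228.1  92.2]
2 p2 [201.1 185.9]
2 p3 [192.4 244.3]
2 p4 [268.4 257.5]
2 p5 [324.9 267.1]
2 p6 [211.7 308.5]
3 p1 [229.7 -52.9]
3 p2 [199.   27.1]
3 p3 [185.2  92. ]
3 p4 [270.6 106.2]
3 p5 [335.6 122.4]
3 p6 [203.4 179.2]
1 [230.3 235.1]
1 [209.  304.4]
1 [311.6 188.4]
1 [313.8 288.2]
```

View pics/c.png

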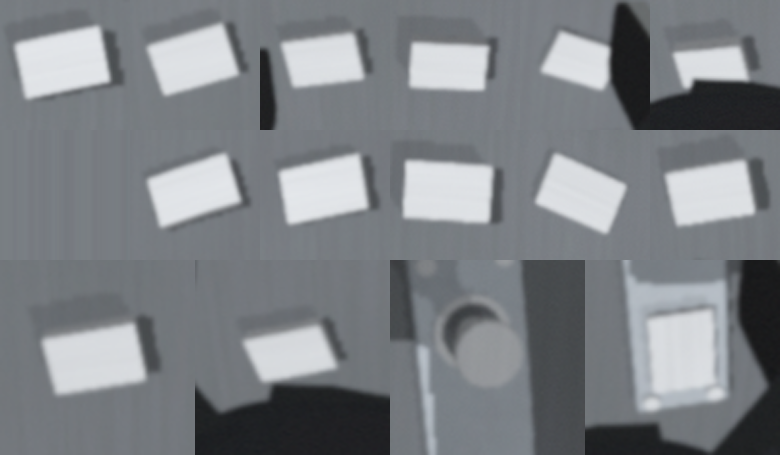

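```bash
cat >> h.py <<'E'
from scipy.optimize import minimize
def softmask(im,bg=125,fg=215): return np.clip((cv2.cvtColor(im,cv2.COLOR_BGR2GRAY).astype(float)-bg)/(fg-bg),0,1)
def rect(x,y,yaw,z,L,W):
    c,s=np.cos(yaw),np.sin(yaw); q=np.array([[1,1],[1,-1],[-1,-1],[-1,1]])*.5*[L,W]
    return np.c_[q@np.array([[c,s],[-s,c]])+[x,y],[z]*4]
def cost(v,views,L,W,z=None,m=45):
    x,y,a,zz=(*v,z) if z is not None else v; e=0
    for im,P in views:
        n=6; E=rect(x,y,a,zz,L,W); E=np.vstack([E[i]+(E[(i+1)%4]-E[i])*t for i in range(4) for t in [[k/n] for k in range(n)]])
        u=proj('wrist',E,P); c=np.round(proj('wrist',[views[0][2] if len(views[0])>2 else [x,y,zz]],P)[0]) if False else np.round(u.mean(0))
        o=np.floor(c)-m; s=8
        M=np.zeros((2*m*s,2*m*s),np.uint8); cv2.fillPoly(M,[np.round((u-o+.5)*s*16-8).astype(np.int32)],255,shift=4)
        M=cv2.resize(M,(2*m,2*m),interpolation=cv2.INTER_AREA)/255.
        S=cv2.getRectSubPix(im.astype(np.float32),(2*m,2*m),tuple(map(float,o+m-.5)))
        w=cv2.dilate((M>.0).astype(np.uint8),np.ones((9,9)))
        e+=(((M-S)**2)*w).sum()
    return e
def fit(v0,views,L=.06,W=.04,z=None,m=45):
    best=None
    for da in (0,.35,-.35,.7,-.7):
        v=np.array(v0,float); v[2]+=da; n=len(v); S=np.vstack([v]+[v+np.eye(n)[i]*[.006,.006,.15,.008][i] for i in range(n)])
        r=minimize(cost,v,args=(views,L,W,z,m),method='Nelder-Mead',options=dict(initial_simplex=S,xatol=1e-5,fatol=1e-3,maxiter=400))
        if best is None or r.fun<best.fun: best=r
    return best.x,best.fun
E
python3 - <<'E'
from h import *
pl={'p1':(.465,-.023),'p2':(.422,-.162),'p3':(.402,-.26),'p4':(.526,-.283),'p5':(.623,-.304),'p6':(.426,-.391)}
see={'p1':(1,2),'p2':(2,3),'p3':(2,3),'p4':(2,3),'p5':(3,),'p6':(3,)}
W=[ (softmask(i),P) for i,P in map(load,('w0','w1','w2','w3'))]
for k,c in pl.items():
    vs=[W[i] for i in see[k]]
    v,f=fit([*c,-1.4,.012],vs); print(k,v.round(4),round(f,1),[round(fit([v[0],v[1],v[2]],vs,z=z)[1],1) for z in(.006,.012,.018)])
im,P=load('w3')
E
```

```text
Traceback (most recent call last):
  File "h.py", line 63, in fit
    r=minimize(cost,v,args=(views,L,W,z,m),method='Nelder-Mead',options=dict(initial_simplex=S,xatol=1e-5,fatol=1e-3,maxiter=400))
  File "h.py", line 51, in cost
    u=proj('wrist',E,P); c=np.round(proj('wrist',[views[0][2] if len(views[0])>2 else [x,y,zz]],P)[0]) if False else np.round(u.mean(0))
  File "h.py", line 18, in proj
    p=camera_params(name); X=np.atleast_2d(X).astype(float)
ValueError: time passes only in moves, steps and waits
```

```bash
sed -i 's/^import cv2, numpy as np/import cv2, numpy as np, functools\ncamera_params=functools.cache(camera_params)/; s/; c=np.round(proj(.wrist.,\[views.*$/; c=np.round(u.mean(0))/' h.py
cat > f1.py <<'E'
from h import *
pl={'p1':(.465,-.023),'p2':(.422,-.162),'p3':(.402,-.26),'p4':(.526,-.283),'p5':(.623,-.304),'p6':(.426,-.391)}
see={'p1':(1,2),'p2':(2,3),'p3':(2,3),'p4':(2,3),'p5':(3,),'p6':(3,)}
W=[ (softmask(i),P) for i,P in map(load,('w0','w1','w2','w3'))]
for k,c in pl.items():
    vs=[W[i] for i in see[k]]
    v,f=fit([*c,-1.4,.012],vs); print(k,v.round(4),round(f,1),[round(fit([v[0],v[1],v[2]],vs,z=z)[1],1) for z in(.006,.012,.018)],flush=True)
E
time python3 f1.py
```

```text
p1 [ 0.4636 -0.0214 -2.951   0.0182] 19.2 [np.float64(215.4), np.float64(82.2), np.float64(19.3)]
p2 [ 0.4207 -0.1582 -2.8596  0.012 ] 21.0 [np.float64(86.7), np.float64(21.0), np.float64(100.5)]
p3 [ 0.4008 -0.2558  0.16    0.0122] 20.6 [np.float64(83.8), np.float64(20.8), np.float64(79.5)]
p4 [ 0.5205 -0.2809 -0.0545  0.018 ] 20.5 [np.float64(227.5), np.float64(90.7), np.float64(20.0)]
p5 [ 0.6203 -0.3035 -0.36    0.0107] 10.0 [np.float64(11.6), np.float64(10.1), np.float64(14.0)]
p6 [ 0.4244 -0.3873  0.1635  0.0223] 10.1 [np.float64(30.3), np.float64(18.7), np.float64(11.7)]
real	0m42.581s
user	0m42.843s
sys	0m0.132s
```

Run:
```python
from h import *
rows=[]
for i,(x,y) in enumerate(((.6,-.27),(.6,-.17),(.6,-.08),(.6,.02))):
    reach([x,y,.22],down(0)); im,P=snap(f'f{i}'); r=[]
    for X in((.58,.067,.063),(.606,-.122,.018)):
        u=np.round(proj('wrist',X,P)[0]); 
        print(i,u); r.append(cv2.resize(cv2.getRectSubPix(im,(100,75),tuple(map(float,u))),(400,300),interpolation=cv2.INTER_CUBIC))
    rows.append(np.hstack(r))
cv2.imwrite('pics/fa.png',np.vstack(rows[:2]));cv2.imwrite('pics/fb.png',np.vstack(rows[2:]))
print(current_clock())
```

```text
0 [ 236. -106.]
0 [258.  43.]
1 [233. -42.]
1 [258. 127.]
2 [232.  34.]
2 [257. 202.]
3 [232. 131.]
3 [257. 273.]
6.9667
```

View pics/fa.png

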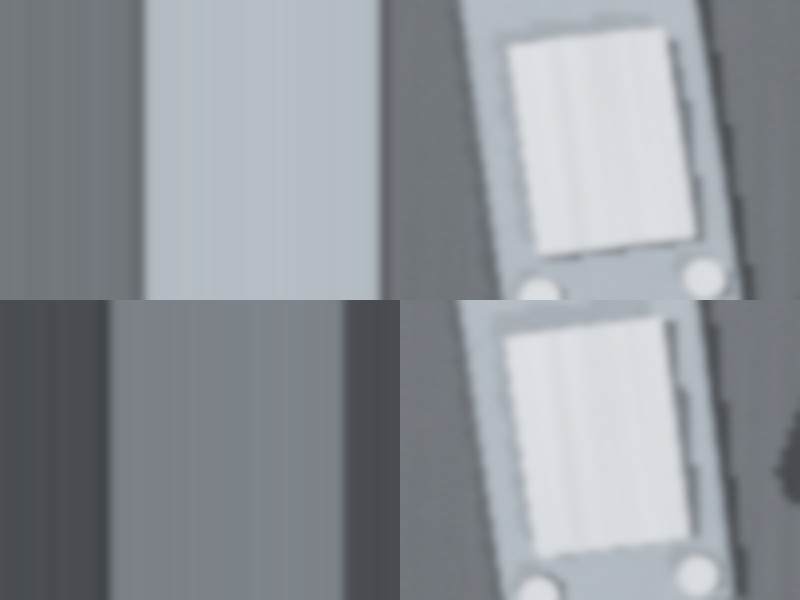

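View pics/fb.png

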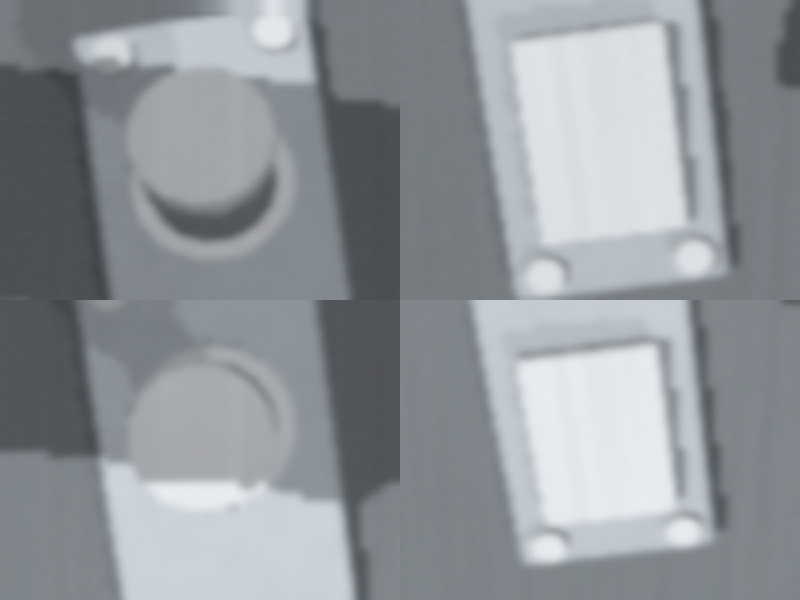

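Run:
```python
from h import *
W=[(softmask(i,190,222),P) for i,P in map(load,('f0','f1','f2'))]
v0=[.606,-.122,-1.44]
print('pad z free',fit(v0+[.018],W,.066,.046)); v,f=fit(v0,W,.066,.046,z=.018); print(v,f)
for n in range(3): print(fit(v0,W[n:n+1],.066,.046,z=.018))
obs=[('wrist',(232.4,31.4),load('f2')[1]),('wrist',(233.4,127.4),load('f3')[1])]
X=tri(obs); print('rest',X.round(4),[ (proj('wrist',X,o[2])[0]-o[1]).round(2) for o in obs])
a=v[2]; e=np.array([np.cos(a),np.sin(a)]); print('rest expected xy',v[:2]-.19*e)
for z in(.06,.066,.072):
  print(z,[onz('wrist',o[1],z,o[2])[0][:2].round(4).tolist() for o in obs], [np.ptp(proj('wrist',np.c_[X[0]+.019*np.cos(t:=np.linspace(0,6.28,60)),X[1]+.019*np.sin(t),0*t+z],o[2]),axis=0).round(1).tolist() for o in obs])
```

```text
pad z free (array([ 0.60581149, -0.11864973, -1.43496666,  0.0147714 ]), np.float64(211.04761945525757))
[ 0.60586453 -0.11852768 -1.43308427] 246.8306955708141
(array([ 0.6058586 , -0.11808114, -1.43239465]), np.float64(95.36473202914745))
(array([ 0.60574684, -0.11851547, -1.43155353]), np.float64(92.38710287209247))
(array([ 0.6057902 , -0.11866887, -1.4330765 ]), np.float64(53.967477502643206))
rest [0.5804 0.0702 0.0598] [array([ 0.42, -0.01]), array([-0.41,  0.01])]
rest expected xy [0.57978186 0.06967352]
0.06 [[0.58, 0.0702], [0.5809, 0.0703]] [[37.5, 34.6], [37.3, 37.1]]
0.066 [[0.5804, 0.0685], [0.5812, 0.0706]] [[38.3, 35.2], [38.1, 37.8]]
0.072 [[0.5808, 0.0669], [0.5816, 0.0709]] [[39.0, 35.8], [38.8, 38.6]]
```

Run:
```python
from h import *
R=down(-1.433+np.pi/2)
grab(20); reach([.580,.070,.10],R); t=move_l([.580,.070,.05],vel=.03,max_force=4); print(t,current_eef_pos(),current_ft_force()); move_l([.58,.07,.12]); let_go(); print(current_clock(),current_finger_gap())
```

```text
True [0.57983801 0.07000859 0.06607832] [-0.85049979 -0.09562455  6.82511209]
10.7167 0.08545739152748584
```

Touch says 66 mm but triangulation from the blurry disc says 60; I'll calibrate the touch on the pad (18 mm), which settles it.

```bash
python3 - <<'E'
from h import *
R=down(-1.433+np.pi/2)
grab(20); print(current_finger_gap()); reach([.606,-.1185,.06],R); t=move_l([.606,-.1185,.005],vel=.03,max_force=4); print(t,current_eef_pos(),current_ft_force()); move_l([.606,-.1185,.12],vel=.3); let_go()
reach([.58,-.14,.2],down(0)); snap('g0'); reach([.58,-.06,.2],down(0)); snap('g1'); reach([.52,-.45,.22],down(0)); snap('g2');reach([.52,-.36,.22],down(0)); snap('g3'); print(current_clock())
E
sed -i '/^pl=/,$d' f1.py
cat >> f1.py <<'E'
W={n:(softmask(i),P) for n in('w3','g2','g3') for i,P in [load(n)]}
for k,c in (('p5',(.62,-.3035)),('p6',(.4244,-.3873))):
    vs=[W['w3'],W['g2'],W['g3']]
    v,f=fit([*c,{'p5':-.36,'p6':.16}[k],.012],vs); print(k,v.round(4),round(f,1),[round(fit(v[:3],vs,z=z)[1],1) for z in(.006,.012,.018)],flush=True)
E
python3 f1.py
```

```text
0.0002149861604480161
True [ 0.60586265 -0.11854931  0.0180826 ] [-1.08003923  1.51504325  5.4148264 ]
17.8333
p5 [ 0.6213 -0.3037 -0.3616  0.0073] 40.1 [np.float64(41.8), np.float64(72.9), np.float64(194.2)]
p6 [ 0.4241 -0.3881  0.1635  0.0192] 37.6 [np.float64(242.5), np.float64(106.9), np.float64(38.8)]
```

Pad touch reads 18.08, so the touch is trustworthy: the rest is 66 mm (rest_b), so the stack is 48 mm = 18+18+12. I'll use p1 and p4 (18 mm each) and p2 (12 mm).

```bash
cat >> h.py <<'E'
PAD=np.array([.60586,-.11853]); FA=-1.4330
FX=np.array([np.cos(FA),np.sin(FA)]); FY=np.array([-FX[1],FX[0]])
def jaw(a):
    """jaw yaw across a part lying along a, wrapped near the comfortable range"""
    return (a+np.pi/2+np.pi/2)%np.pi-np.pi/2
def goto(xy,z,R,zc=.16):
    reach([*xy,max(z,zc)],R); 
    if z<zc: move_l([*xy,z],vel=.2)
def pick(xy,yaw,z,f=50,zc=.12):
    goto(xy,z,down(yaw),zc); grab(f); g=current_finger_gap(); move_l([*xy,zc],vel=.2); return g
def place(xy,yaw,z,zc=.16,mf=6):
    """z: expected TCP height at touch"""
    reach([*xy,zc],down(yaw)); move_l([*xy,z+.008],vel=.2); sleep(.2)
    hit=move_l([*xy,z-.004],vel=.02,max_force=mf); p=current_eef_pos(); let_go(); move_l([*p[:2],zc],vel=.2); return hit,p
E
python3 - <<'E'
from h import *
print('gap',pick((.4636,-.0214),jaw(.1906),.0015)); 
print(place(PAD,jaw(FA),.0195)); 
R=down(0); reach([.58,-.23,.2],R); snap('h0'); reach([.58,-.15,.2],R); im,P=snap('h1'); print(current_clock())
W=[(softmask(i,190,222),Q) for i,Q in map(load,('h0','h1'))]
v,f=fit([*PAD,FA],W,z=.036); d=v[:2]-PAD; print(v,f,'along',d@FX,'across',d@FY,'dyaw',v[2]-FA)
u=proj('wrist',[*PAD,.03],P)[0]; cv2.imwrite('pics/h1c.png',cv2.resize(cv2.getRectSubPix(im,(140,105),tuple(map(float,u))),(640,480),interpolation=cv2.INTER_CUBIC))
E
```

```text
gap 0.03892168494773586
(True, array([ 0.6061242 , -0.11862128,  0.02068531]))
26.825
[ 0.60473009 -0.1188036  -1.44223819] 131.61092638648597 along 0.0001158019662072868 across -0.0011567830384036557 dyaw -0.009238192153375513
```

View pics/h1c.png

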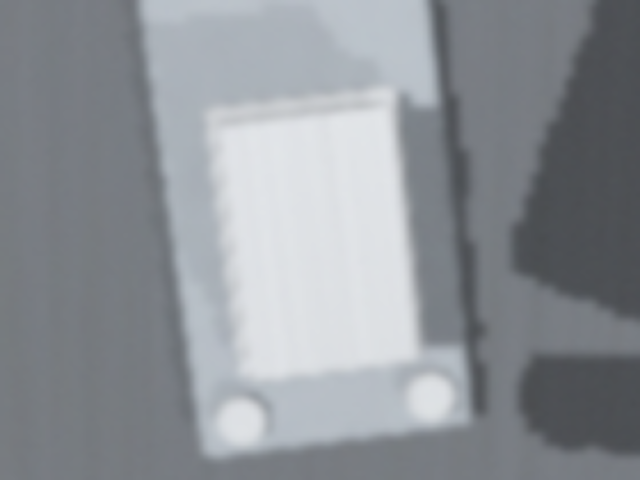

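Plate 1 sits on the pad, square, with margins on all sides (crop corners about (210,125), (390,95), (420,355), (240,380)). Next the other two.

Run:
```python
from h import *
print('gap',pick((.5205,-.2809),jaw(-.0545),.0015)); print(place(PAD,jaw(FA),.0375))
print('gap',pick((.4207,-.1582),jaw(.282),.0010)); print(place(PAD,jaw(FA),.055))
R=down(0); ims=[]
reach([.58,-.24,.22],R); snap('i0'); reach([.58,-.15,.22],R); im,P=snap('i1'); 
reach([.45,-.17,.22],R);im2,P2=snap('i2'); print(current_clock())
for im,P in((im,P),(im2,P2)):
    u=proj('wrist',[*PAD,.05],P)[0]; ims.append(cv2.resize(cv2.getRectSubPix(im,(110,130),tuple(map(float,u))),(400,473),interpolation=cv2.INTER_CUBIC))
cv2.imwrite('pics/i.png',np.hstack(ims))
W=[(softmask(i,190,222),Q) for i,Q in map(load,('i0','i1'))]
v,f=fit([*PAD,FA],W,z=.066); d=v[:2]-PAD; print(v,f,'along',d@FX,'across',d@FY,'dyaw',v[2]-FA)
```

```text
gap 0.03869996516246881
(True, array([ 0.60614442, -0.11857406,  0.03885473]))
gap 0.03869874012255633
(True, array([ 0.60616337, -0.1185588 ,  0.0562416 ]))
42.9917
[ 0.60497305 -0.118464   -1.43602625] 811.8639725556276 along -0.0001872073634451883 across -0.0008694808953867438 dyaw -0.0030262497757813644
```

View pics/i.png

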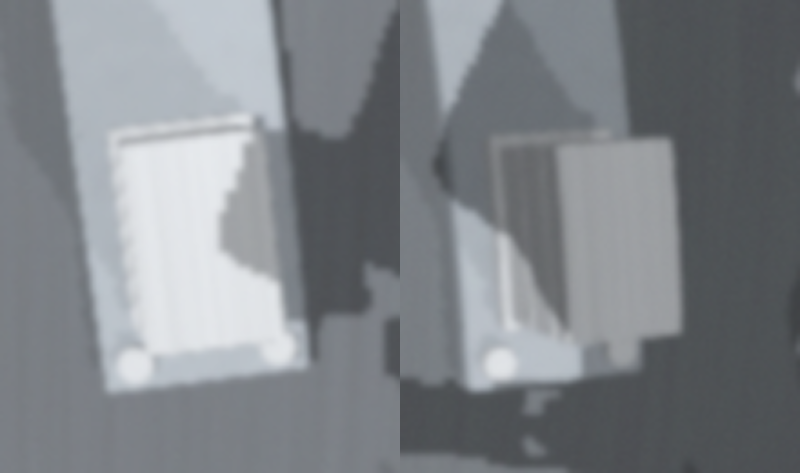

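```bash
cat > b.py <<'E'
from h import *
R=down(0); reach([.46,.10,.28],R); snap('b0'); reach([.46,.19,.28],R); im,P=snap('b1'); reach([.48,.30,.24],R); im,P=snap('b2'); reach([.48,.37,.24],R); im,P=snap('b3')
print(current_clock())
W=[(softmask(i),Q) for i,Q in map(load,('b0','b1'))]
print('bar',fit([.44,.259,0.],W,.26,.05,z=.012,m=130),fit([.44,.259,0.,.012],W,.26,.05,m=130))
ims=[]
for n in('b2','b3'):
    im,P=load(n); u=np.round(proj('wrist',[.477,.40,.03],P)[0]); print(n,u)
    ims.append(cv2.resize(cv2.getRectSubPix(im,(130,150),tuple(map(float,u))),(390,450),interpolation=cv2.INTER_CUBIC))
cv2.imwrite('pics/t.png',np.hstack(ims))
E
python3 b.py
```

```text
45.6417
bar (array([0.44378196, 0.26294815, 0.02780171]), np.float64(103.80188657541723)) (array([0.44388028, 0.26282406, 0.02805491, 0.01337131]), np.float64(91.81198980516349))
b2 [250.  83.]
b3 [250. 142.]
```

View pics/t.png

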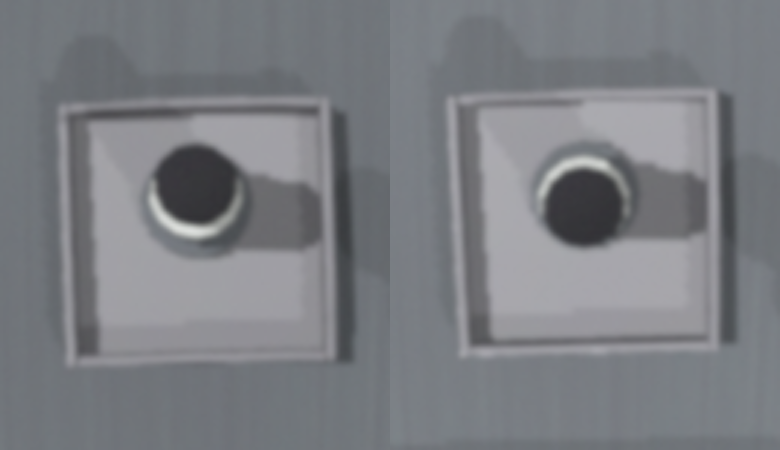

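Tray and punch are clear in both views (head at crop (195,185) and (195,207)). First the bar, then I'll re-look at the punch afterwards in case the tray gets knocked.

Run:
```python
from h import *
def cpx(u,c,s=3,w=130,h=150): return np.array(u)+(np.array(c)+.5)/s-.5-[(w-1)/2,(h-1)/2]
o=[('wrist',cpx((250,83),(195,185)),load('b2')[1]),('wrist',cpx((250,142),(195,207)),load('b3')[1])]
print('head',tri(o).round(4),[onz('wrist',q[1],.070,q[2])[0].round(4) for q in o])
C=np.array([cpx((250,142),c) for c in((59,97),(327,90),(330,345),(73,352))]); X=onz('wrist',C,.018,load('b3')[1]); print('tray',X.round(4).tolist(),X.mean(0))
print('gap',pick((.4438,.2629),jaw(.028),.0010,60,zc=.16))
MID=PAD-.095*FX; print(MID)
print(place(MID,jaw(FA),.067))
R=down(0); reach([.60,-.14,.28],R); snap('j0'); reach([.60,-.05,.28],R); im,P=snap('j1'); print(current_clock())
cv2.imwrite('pics/j1b.png',im); cv2.imwrite('pics/side1.png',cv2.resize(read_camera('side')[120:270,170:320],(600,600),interpolation=cv2.INTER_CUBIC))
W=[(softmask(i,150,215),Q) for i,Q in map(load,('j0','j1'))]
for z in(.078,):
    v,f=fit([*MID,FA],W,.26,.05,z=z,m=150); d=v[:2]-MID; print(v,f,'along',d@FX,'across',d@FY,'dyaw',v[2]-FA)
```

```text
head [0.4776 0.4105 0.0673] [array([0.4773, 0.4102, 0.07  ]), array([0.4779, 0.4108, 0.07  ])]
tray [[0.4223, 0.4525, 0.018], [0.5312, 0.4551, 0.018], [0.5347, 0.3482, 0.018], [0.4255, 0.3452, 0.018]] [0.47840563 0.40026187 0.018     ]
gap 0.048263204843586316
[ 0.59281074 -0.0244305 ]
(True, array([ 0.59312716, -0.02453704,  0.06854844]))
54.725
[ 0.59206972 -0.02600145 -1.43860071] 3122.2076220307636 along 0.0014542725621270228 across -0.0009497822745367102 dyaw -0.005600706429711222
```

View pics/side1.png

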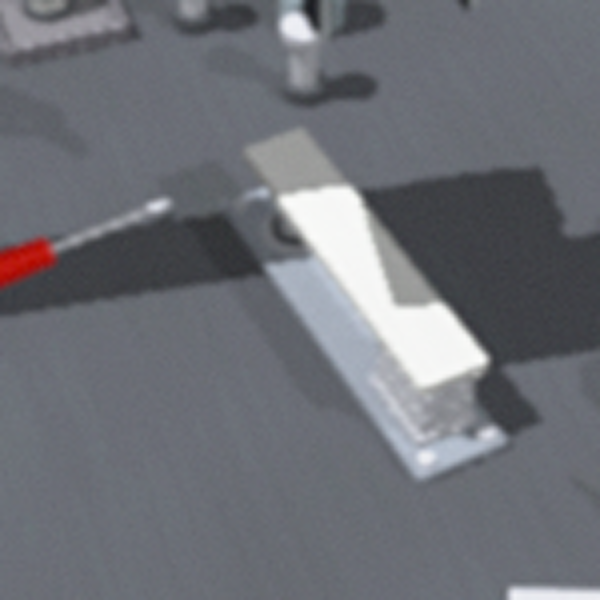

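View pics/j1b.png

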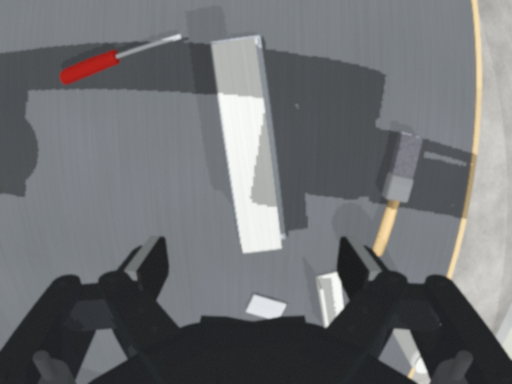

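Bar lies across rest and stack, clean and level; fit says within 1.5 mm of the mid-span. Now the punch, after checking that the tray has not moved.

Run:
```python
from h import *
R=down(0); reach([.48,.37,.24],R); im,P=snap('k0'); old,_=load('b3')
d=cv2.absdiff(im,old)[90:200,190:320].mean(); print('diff',d,current_clock())
if d>6: raise SystemExit('tray changed')
print('gap',pick((.4776,.4107),0.03,.018,50,zc=.16))
print(place(PAD,jaw(FA),.092,zc=.2,mf=5))
Q=down(0); reach([.60,-.24,.30],Q); snap('k1'); reach([.60,-.17,.30],Q); snap('k2'); print(current_clock())
ims=[]
for n in('k1','k2'):
    im,P=load(n); u=np.round(proj('wrist',[*PAD,.144],P)[0]); print(n,u,proj('wrist',[*PAD,.078],P)[0])
    ims.append(cv2.resize(cv2.getRectSubPix(im,(100,110),tuple(map(float,u))),(400,440),interpolation=cv2.INTER_CUBIC))
cv2.imwrite('pics/k.png',np.hstack(ims))
```

```text
diff 16.539347319347318 56.4333tray changed
```

Run:
```python
from h import *
R=down(0); reach([.48,.30,.26],R); snap('k1'); ims=[]
for n in('k0','k1'):
    im,P=load(n); ims.append(cv2.resize(im[0:270,120:390],(400,400),interpolation=cv2.INTER_CUBIC))
cv2.imwrite('pics/k.png',np.hstack(ims)); print(current_clock())
```

```text
56.875
```

View pics/k.png

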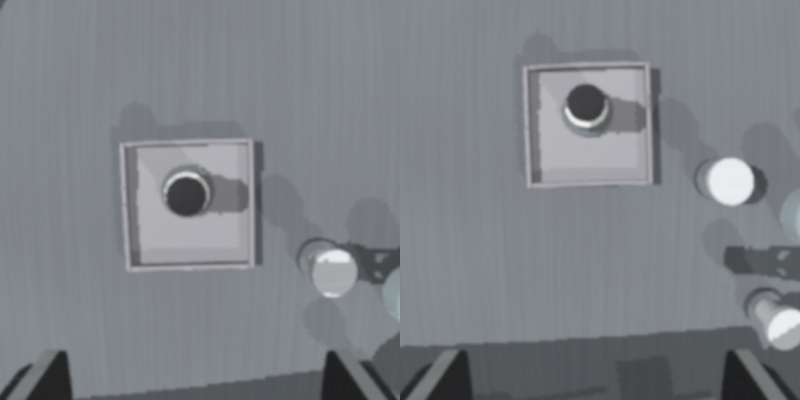

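Run:
```python
from h import *
f=lambda c:np.array([120,0])+(np.array(c)+.5)*.675-.5
for n in('b3','k0','k1'): print(load(n)[1][0].round(4))
o=[('wrist',f((187,195)),load('k0')[1]),('wrist',f((185,101)),load('k1')[1])]
print('head',tri(o).round(4),[onz('wrist',q[1],.070,q[2])[0].round(4) for q in o])
for n,cs in(('k0',((121,143),(252,140),(256,264),(128,270))),('k1',((124,65),(249,64),(252,182),(129,186)))):
    X=onz('wrist',np.array([f(c) for c in cs]),.018,load(n)[1]); print(X[:,:2].round(4).tolist(),X.mean(0))
```

```text
[0.4804 0.3697 0.2407]
[0.4809 0.369  0.2402]
[0.4809 0.2983 0.2609]
head [0.4735 0.415  0.0688] [array([0.4741, 0.4151, 0.07  ]), array([0.4728, 0.4148, 0.07  ])]
[[0.4188, 0.4559], [0.5264, 0.4576], [0.5316, 0.3529], [0.4218, 0.3479]] [0.47466437 0.40357958 0.018     ]
[[0.4186, 0.4571], [0.5271, 0.4567], [0.5296, 0.3513], [0.422, 0.3485]] [0.4743309  0.40338084 0.018     ]
```

Run:
```python
from h import *
g=lambda n:cv2.cvtColor(load(n)[0],cv2.COLOR_BGR2GRAY).astype(np.float32)
a,b=g('b3'),g('k0')
def sh(x0,y0,x1,y1):
    t=a[y0:y1,x0:x1]; r=cv2.matchTemplate(b,t,cv2.TM_CCOEFF_NORMED); _,m,_,l=cv2.minMaxLoc(r); return (l[0]-x0,l[1]-y0),round(m,3)
print('tray',sh(195,90,300,190)); print('spare rest',sh(320,155,365,205)); 
reach([.48,.37,.24],down(0)); sleep(.5); im,P=snap('k2'); b=g('k2'); print('tray',sh(195,90,300,190)); print('spare rest',sh(320,155,365,205),P[0])
```

```text
tray ((-4, -3), 0.977)
spare rest ((0, 0), 0.981)
tray ((-3, -3), 0.985)
spare rest ((0, 0), 0.995) [0.48016787 0.36962481 0.24036451]
```

The tray with the punch was really shifted by about 4 mm (the spare rest beside it is unmoved in the image). I'll use the new position.

Run:
```python
from h import *
print('gap',pick((.4738,.4148),0.03,.018,50,zc=.16))
print(place(PAD,jaw(FA),.092,zc=.2,mf=5))
Q=down(0); reach([.60,-.24,.30],Q); sleep(.2); snap('l1'); reach([.60,-.17,.30],Q); sleep(.2); snap('l2'); print(current_clock())
ims=[]
for n in('l1','l2'):
    im,P=load(n); u=np.round(proj('wrist',[*PAD,.144],P)[0]); print(n,u,proj('wrist',[*PAD,.078],P)[0])
    ims.append(cv2.resize(cv2.getRectSubPix(im,(100,110),tuple(map(float,u))),(400,440),interpolation=cv2.INTER_CUBIC))
cv2.imwrite('pics/l.png',np.hstack(ims))
```

```text
gap 0.03309401524642039
(True, array([ 0.6060978 , -0.11870007,  0.09300486]))
66.6167
l1 [260.  60.] [258.90517408  69.25720439]
l2 [258. 126.] [257.43455994 123.66941483]
```

View pics/l.png

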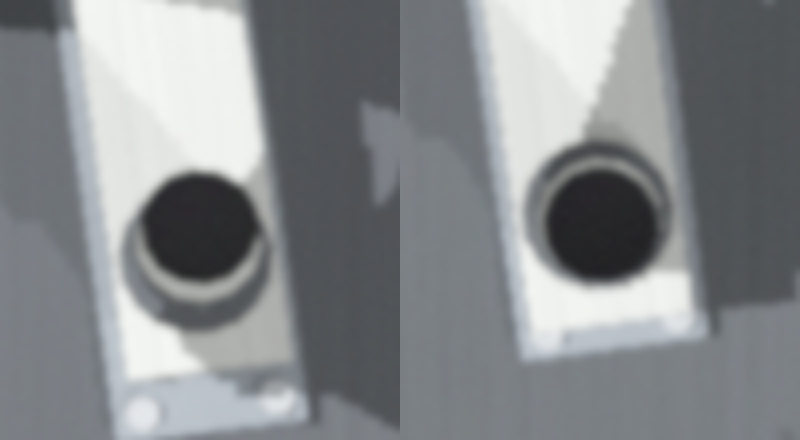

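Punch stands upright on the bar over the stack; head within about 1.5 mm of the expected pixel. Press.

Run:
```python
from h import *
X=PAD+[0,-.001]; R=down(jaw(FA)); 
reach([*X,.20],R); grab(20); move_l([*X,.150],vel=.2); sleep(.2); f0=np.array(current_ft_force())
for z in (.146,.142,.138,.136,.134,.1335,.133,.1325):
    hit=move_l([*X,z],vel=.02); df=np.array(current_ft_force())-f0; p=current_eef_pos(); print(z,p[2].round(4),df.round(1))
    if df[2]>18: break
sleep(.3); move_l([*X,.155],vel=.05); move_l([*X,.21],vel=.2); let_go(); print(current_clock())
```

```text
0.146 0.146 [ 0.   0.5 -0.6]
0.142 0.1425 [0.  0.3 5.6]
0.138 0.1387 [-0.3  0.   6.8]
0.136 0.1369 [0. 0. 6.]
0.134 0.1352 [0.  0.4 9.1]
0.1335 0.1347 [-0.8  0.5  8.9]
0.133 0.1343 [-1.5  0.8  8.6]
0.1325 0.134 [-1.2  0.2  9.7]
72.9167
```

Only just at 0.134 with ~10 N, with no clear rise at the stop. I'll press again until the force shows the stop.

Run:
```python
from h import *
X=PAD+[0,-.001]; R=down(jaw(FA)); 
grab(20); move_l([*X,.150],vel=.2); sleep(.2); f0=np.array(current_ft_force())
move_l([*X,.134],vel=.03)
for z in np.arange(.133,.1235,-.001):
    move_l([*X,z],vel=.02); sleep(.1); df=np.array(current_ft_force())-f0; print(z.round(4),current_eef_pos()[2].round(4),df.round(1))
    if df[2]>22: break
sleep(.3); move_l([*X,.155],vel=.05); move_l([*X,.21],vel=.2); let_go()
Q=down(0); reach([.60,-.24,.30],Q); sleep(.2); im1,_=snap('n1'); reach([.60,-.17,.30],Q); sleep(.2); im2,_=snap('n2')
reach([.48,.30,.26],Q); sleep(.2); im3,_=snap('n3'); print(current_clock())
g=lambda x:cv2.cvtColor(x,cv2.COLOR_BGR2GRAY)
for n,(x0,y0,x1,y1),m in(('l1',(230,45,290,95),im1),('l2',(230,95,290,150),im2),('k1',(200,40,300,130),im3)):
    t=g(load(n)[0])[y0:y1,x0:x1]; _,s,_,l=cv2.minMaxLoc(cv2.matchTemplate(g(m),t,cv2.TM_CCOEFF_NORMED)); print(n,l[0]-x0,l[1]-y0,s)
f=lambda im,c:cv2.resize(cv2.getRectSubPix(im,(100,110),c),(400,440),interpolation=cv2.INTER_CUBIC)
cv2.imwrite('pics/n.png',np.hstack([f(im2,(258.,126.)),cv2.resize(im3[0:200,150:332],(400,440))]))
```

```text
0.133 0.1344 [-0.5 -0.7  9. ]
0.132 0.134 [-2.4 -0.1 11.7]
0.131 0.1339 [-2.5  1.2 16.7]
0.13 0.1339 [-3.7  1.7 20.8]
0.129 0.1338 [-5.5  1.1 26.5]
82.5
l1 0 0 0.9980701804161072
l2 0 0 0.9998055100440979
k1 1 0 0.5153566002845764
```

View pics/n.png

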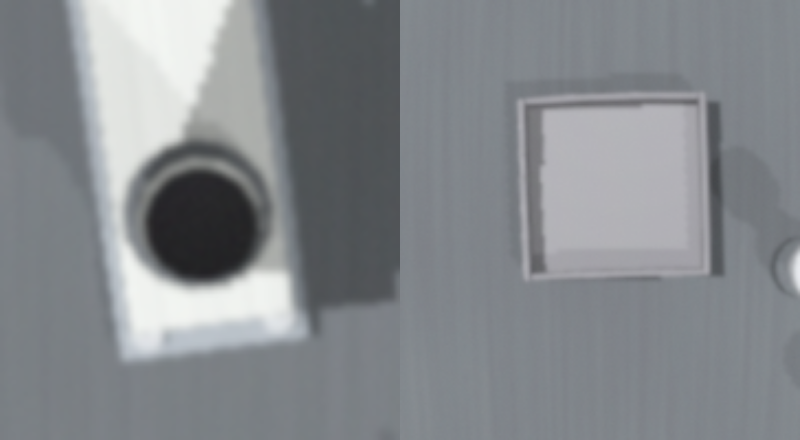

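The stop is clear now: z pinned at 0.134 while the force rose to 26 N. The pictures show the punch unmoved on the bar and the tray empty where it was. Now return the punch.

Run:
```python
from h import *
print('gap',pick(PAD,jaw(FA),.092,50,zc=.22))
print(place((.4744,.4034),0.03,.018,zc=.16,mf=5))
Q=down(0); reach([.48,.30,.26],Q); sleep(.2); im3,_=snap('o3'); reach([.60,-.05,.28],Q); sleep(.2); im1,P1=snap('o1'); reach([.60,-.14,.28],Q); sleep(.2); im2,_=snap('o2')
reach([.45,-.45,.3],Q); sleep(.3); s=read_camera('side'); print(current_clock())
W=[(softmask(i,150,215),P) for i,P in map(load,('o1','o2'))]; MID=PAD-.095*FX
v,f=fit([*MID,FA],W,.26,.05,z=.078,m=150); d=v[:2]-MID; print('along',d@FX,'across',d@FY,'dyaw',v[2]-FA)
r=lambda im:cv2.resize(im,(400,300),interpolation=cv2.INTER_AREA)
cv2.imwrite('pics/o.png',np.vstack([np.hstack([r(im3),r(im1)]),np.hstack([r(s),cv2.resize(s[120:270,150:350],(400,300),interpolation=cv2.INTER_CUBIC)])]))
```

```text
gap 0.03248578250193671
(True, array([0.47454854, 0.40362882, 0.01914516]))
95.9333
along 0.0010709811217092364 across -0.0010226574422488276 dyaw -0.007109598450075083
```

View pics/o.png

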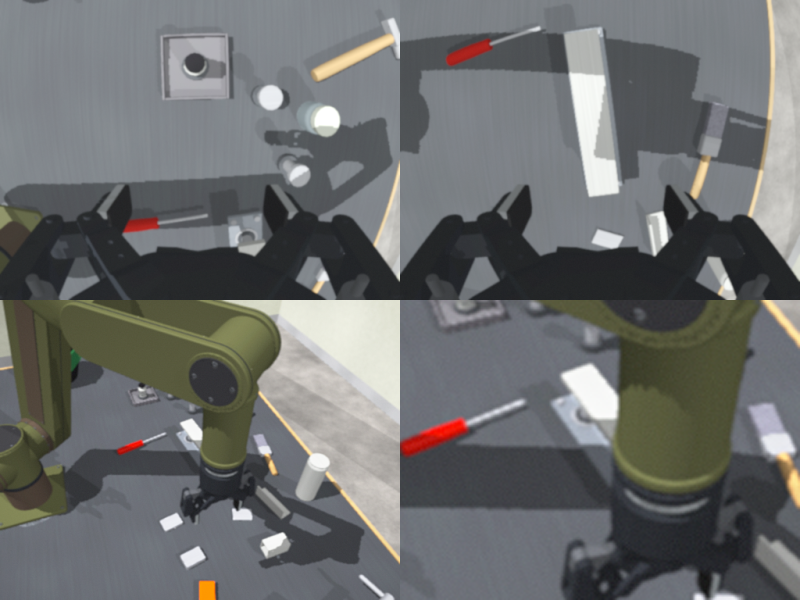

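Final pictures: punch upright in the tray (195,65 in panel 1), bar in place as before, driver and bystanders unmoved.

```bash
python3 -c "
from rig import *
sign_off(); print(current_clock())"
```

```text
the job is handed in; nothing more can be done
the job is handed in; nothing more can be done
```

The job is done and handed in at about 96 s of the 210 s. I stacked 18 + 18 + 12 mm of plates on the pad and laid the bar across the stack and the screw rest. I then stood the punch on the bar over the stack, pressed it to its stop and put it back upright in the middle of its tray.

**Last checks**
- **Rest height:** camera triangulation suggested 60 mm, but touching it gave 66.1 mm. The same touch read the known 18 mm pad as 18.1 mm, so I trusted it and built to 48 mm (rest_b).
- **Bar:** centred within about 1.5 mm and 0.4° of the fixture, and unchanged after the punching. I did not measure its level directly. It should be level because stack and rest both come to 66 mm, and the side picture taken just after laying it looked level.
- **Punch over the stack:** within about 2 mm of centre.
- **Press:** the first press was not clearly at the stop, so I repeated it. The second held at the stop height (0.134 m) while the force rose to 26 N.

**Tray:** it shifted about 4 mm while I was laying the bar. I can't say whether that was the announced knock or a brush by the gripper. I measured it again before picking up the punch and left it there. The other things I could see were where they had been, and the unused plates are well clear of the pad.

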